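# Put the painting things away

### The arm

A 6-joint arm with a two-finger parallel gripper is mounted at the origin on the work surface. World frame = base frame: x ahead of the robot, y to its left, z up, the work surface at z = 0. Lengths are in m, angles in rad, forces in N, time in s.
With the tool pointing down it reaches from about 0.375 to 0.9 m from the base axis. Payload 3.1 kg.
Tool frame: the origin (TCP) lies midway between the tips of the shut fingers; the grasp point (between the pads) lies 19 mm behind it (r.grip_depth is the distance from the TCP to the grasp point, in m); z points along the fingers, y is the line along which they close (so a half turn about z gives the same grasp; the last joint's range is limited). The gripper opens to 85 mm and grips with 20 to 120 N. Pads are 22 mm wide; open, the fingers measure 114 mm over their backs; the gripper's body (76 mm by 85 mm) begins 54 mm behind the grasp point. The pads swing forward as they close: fully open they stand 13 mm farther back than shut.
Start: joints at [-1.458, 0.527, 1.433, -0, 1.181, -0.178], TCP at [0.179, -0.599, 0.231] pointing down, gripper open.
Joint ranges: [-3.08, 3.08], [-0.75, 2.2], [0.22, 2.44], [-1.43, 4.57], [0, 2.65], [-2.85, 2.85]. Speed limits (rad/s): [2.79, 2.79, 3.14, 3.14, 3.14, 3.14].

### API

Orientations are given as a rotation vector (axis times angle).
In Python, from workcell import r, imaging, finish_job gives the robot as it stands.
- The arm moves only by the tool move_arm, never from a script. Its argument "plan" is one flat list of numbers, 5 for each row, row after row: the opening, from 0 (shut) to 1 (fully open), then the shift along the tool's x, y, z in m, then the turn about the tool's z in rad. In form: [fingers, tx, ty, tz, yaw, fingers, tx, ty, tz, yaw, ...]. A call has exactly 10 rows; each row shifts and turns the commanded pose from where the row before left it, along the tool's axes as they then stand; what a row does not reach is not made up. A row lasts 1/10 s, in which the tool goes at most 50 mm and 8.59 degrees, less where a joint would pass 70% of its speed; a pose out of reach is approached as far as the arm can. A call with a gripper value outside its range is refused whole. The fingers move at their own pace and stop on an object; "grip_force" is the grip in N (left out, the last holds). Time passes only in rows, so rows that do not move let the fingers close, or fill a call up. It gives the time, the measured TCP pose, the force, the opening and the grip force at its end, in the units of the state.
- r.state(): the state, without advancing time (a new reading comes with each control period).
- imaging.get_image(name): name is "scene" or "top" or "wrist"; returns a dict with "pixels" (400x640x3 uint8, blue, green, red), "intrinsics" (3x3 intrinsics, pixels), "origin" and "attitude" of the camera in the world. Camera axes: x right, y down, z forward; pixel columns grow to the right and rows downward; lengths in m; the calibration is good to about 2 mm. The wrist camera is an equidistant fisheye: a pixel r from the principal point sees the ray r / f radians off the axis. A picture is of the moment at which its call begins. There is no depth.
- finish_job(): hands the job in; it is judged then, once.
The state is a dict: "clock": time; "joint_positions": joint angles; "qvel": joint speeds; "joint_torque": joint torques, N m; "tool_pos": TCP position; "tcp_rot": TCP orientation; "wrist_force": force on the tool from outside, world axes, zero at the start; "ft_torque": the same for the moment, N m; "width": opening from 0.0 (shut) to 1.0 (fully open); "gripper_force": force on a finger pad.
Only numpy, scipy, OpenCV 4.12 (cv2) and the standard library are available. Lean on these libraries where they do the work, as an engineer would, in place of code of your own. Each camera call takes 0.05 s, during which the arm holds its last target. There are 200 camera calls.

### The job

Clear up the paint bench: stack the two white dishes in the middle of the dispenser, the large one below and the small one sitting in its recess, and push them down until the platform is fully down. Stand the two jars upright in the caddy, one in each bay, and lay the tin flat inside the black tray. Let go of everything and leave the pot of brushes undisturbed.

Things in the scene. Friction and masses are not known exactly. Their poses are not given: they have to be found in the camera images.
- large_dish: Large white porcelain paint dish, loose: a straight-sided round disc, 68 mm across, 24 mm high, with a round recess in its top 60 mm across and 5 mm deep (the recess floor is 19 mm above the underside). About 150 g. Origin at the centre of its underside, z up. Starts upright on the table.
- small_dish: Small white porcelain paint dish, loose: a straight-sided round disc, 42 mm across, 24 mm high, with a 2 mm deep recess in its top. It nests in the recess of the large dish with 9 mm to spare all round. About 75 g. Origin at the centre of its underside, z up. Starts upright on the table.
- tall_jar: Tall slim grey paint jar with a black lid, loose: round, 38 mm across, 80 mm high, about 120 g. Origin at the centre of its underside, z up. Starts upright on the table.
- short_jar: Short squat grey paint jar with a black lid, loose: round, 50 mm across, 55 mm high, about 130 g. Origin at the centre of its underside, z up. Starts upright on the table.
- tin: Flat closed metal tin of paint pans, loose: a rectangular box 72 mm long (its x), 46 mm wide (its y) and 24 mm high, about 110 g. Origin at the centre of its underside, z up. Starts flat on the table, at any yaw.
- dispenser: Dish dispenser, fixed: a round grey open-topped well, 148 mm outside, 132 mm inside, its rim 60 mm above the table. In it a round dark platform, 124 mm across, moves straight up and down. Origin on its axis at table height, z up.
- platform (a joint): How far the dispenser's platform has been pushed down, in m: 0 = its top level with the rim of the well (60 mm above the table), 0.046 = fully down on its stop. Starts between 0 and 0.008. Its light spring works against a stiff drag, so that it stays where it is left and does not sink under the dishes' weight alone: with the dishes on it, it must be pushed with about 4 to 7 N from above.
- caddy: Jar caddy, fixed: a low open plywood box, 94 mm (x) by 174 mm (y), 28 mm high, walls and floor 5 mm thick, one dividing wall as high as the sides making two equal square bays, 84 mm by about 80 mm inside, with centres at y = +42 mm and y = -42 mm in its own frame. Origin at the centre of its underside, z up.
- tray: Tin tray, fixed: a shallow black open box, 120 mm (x) by 140 mm (y), undivided, 16 mm high, walls and floor 5 mm thick. Origin at the centre of its underside, z up.
- brush_pot: Bystander: round terracotta pot of paint brushes, loose, 72 mm across, pot 90 mm high, the brushes reach about 155 mm. Origin at the centre of its underside, z up. Leave it standing where it is.
Things that resemble listed ones, but are neither listed nor needed, are in the scene too. What is shaped like the tall_jar but brown or turquoise is not meant.

How it is judged:
By the outcome, as a careful person would: the job done as asked, in the order asked, and still so for the second after the job is handed in, with the robot touching nothing.
It also fails if it takes over 128 s, if anything falls off the work surface, if the arm or the gripper's body presses on something with over 40 N, if the wrist force passes 120 N, or if a joint passes its speed limit or range.

## Working session

There is one attempt and no reset: what is moved stays moved. The work goes in short steps, Python scripts to look and compute and a tool call to move; the robot and the scene stay as the last step left them, time stands still between calls to the robot, and variables do not carry over. Pictures are saved under pics/ and viewed, at most 18 in all, crops included, and the job is handed in when it is done.

Besides the shell and the picture viewer there is one more tool, called after "Emit:" by a JSON object that holds its "name" and its "arguments", one argument or row to a line. move_arm: Moves the arm, as the interface text tells. Its arguments: {"type":"object","properties":{"plan":{"type":"array"},"grip_force":{"type":"number"}},"required":["plan"]}

```bash
mkdir -p pics; ls; python3 - <<'E'
from workcell import r, imaging
import cv2,numpy as np
for n in ["scene","top"]:
    d=imaging.get_image(n); cv2.imwrite(f"pics/{n}0.png",d["pixels"])
    print(n,d["intrinsics"],d["origin"],d["attitude"])
    np.savez(f"{n}0.npz",**d)
print(r.state(), r.grip_depth)
E
```

```text
pics
scene [[452.94258464   0.         311.57576873]
 [  0.         452.94258464 201.81045513]
 [  0.           0.           1.        ]] [1.23540173 0.08634294 0.71888196] [-1.64241153 -1.82696986  0.8283609 ]
top [[368.72373811   0.         317.15550296]
 [  0.         368.72373811 203.82554914]
 [  0.           0.           1.        ]] [ 0.45180179 -0.01121401  0.85759111] [-2.18880362  2.18543844 -0.03338527]
{'clock': 0.1, 'joint_positions': array([-1.45848410e+00,  5.28383304e-01,  1.43378318e+00,  4.00889181e-05,
        1.18141328e+00, -1.78500694e-01]), 'qvel': array([-0.00187782, -0.00244257, -0.00182021, -0.00080472,  0.00031082,
       -0.00050881]), 'joint_torque': array([ 3.08466997e-04, -4.43305457e+01, -1.78586268e+01, -1.77736360e-04,
        3.86769170e-03,  6.09505491e-06]), 'tool_pos': array([ 0.17917145, -0.59808922,  0.23042241]), 'tcp_rot': array([-3.10647934e+00, -4.54888569e-01, -1.61379578e-04]), 'wrist_force': array([ 0.67535223, -0.32825138, -0.36094539]), 'ft_torque': array([0.02259263, 0.04268175, 0.03359482]), 'gripper_force': 0.0, 'width': 1.0023292930463152} 0.0187
```

View pics/scene0.png

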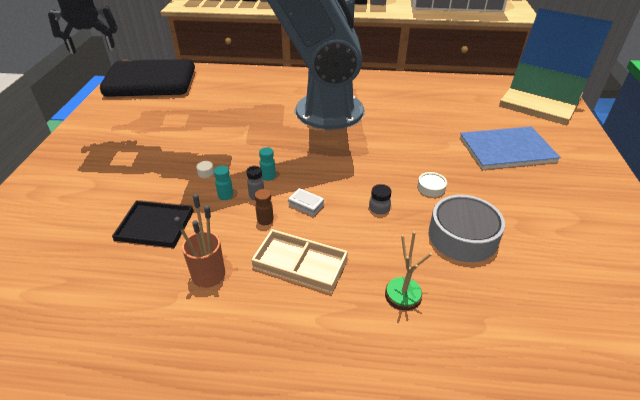

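View pics/top0.png

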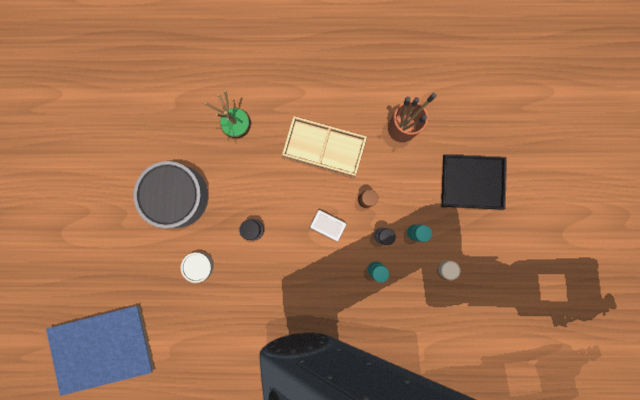

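The scene view shows the large dish at (432,184), the short jar at (381,199), the tin at (306,202), the tall jar at (255,183) among turquoise and brown lookalikes, and the small dish at (205,169). In the top view they are at (196,267), (251,230), (328,225), (386,236) and (450,270). The dispenser is at (170,195), the caddy at (324,146), the tray at (474,182) and the pot at (408,122). I'll enlarge crops to read these more closely.

```bash
python3 - <<'E'
import cv2,numpy as np
def crop(n,x0,y0,x1,y1,s,out):
    im=np.load(f"{n}0.npz")["pixels"][y0:y1,x0:x1]
    im=cv2.convertScaleAbs(im,alpha=1.3,beta=15)
    im=cv2.resize(im,None,fx=s,fy=s,interpolation=cv2.INTER_CUBIC)
    for x in range((x0//20+1)*20,x1,20):
        cv2.line(im,((x-x0)*s,0),((x-x0)*s,8 if x%100 else 16),(0,0,255),1); cv2.putText(im,str(x),((x-x0)*s-10,24),0,.35,(0,0,255))
    for y in range((y0//20+1)*20,y1,20):
        cv2.line(im,(0,(y-y0)*s),(8,(y-y0)*s),(0,0,255),1); cv2.putText(im,str(y),(10,(y-y0)*s+4),0,.35,(0,0,255))
    cv2.imwrite(out,im)
crop("top",130,90,330,290,3,"pics/tl.png")
crop("top",275,90,525,290,3,"pics/tr.png")
crop("scene",105,145,365,305,3,"pics/sl.png")
crop("scene",285,155,515,305,3,"pics/sr.png")
E
```

```text
(no output)
```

View pics/tl.png

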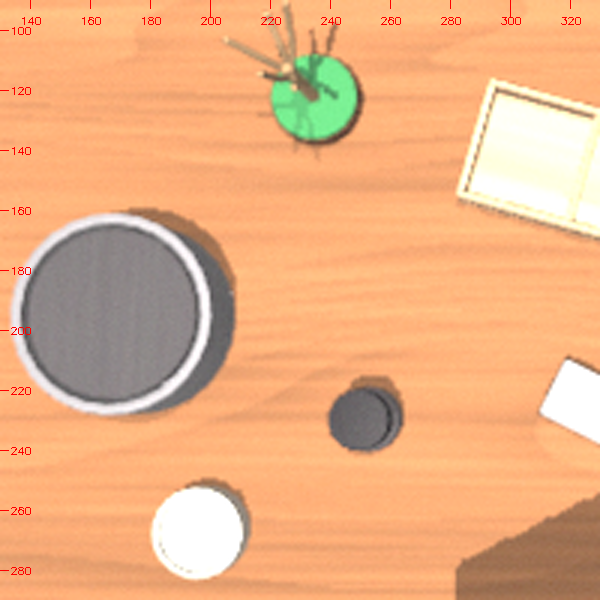

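View pics/tr.png

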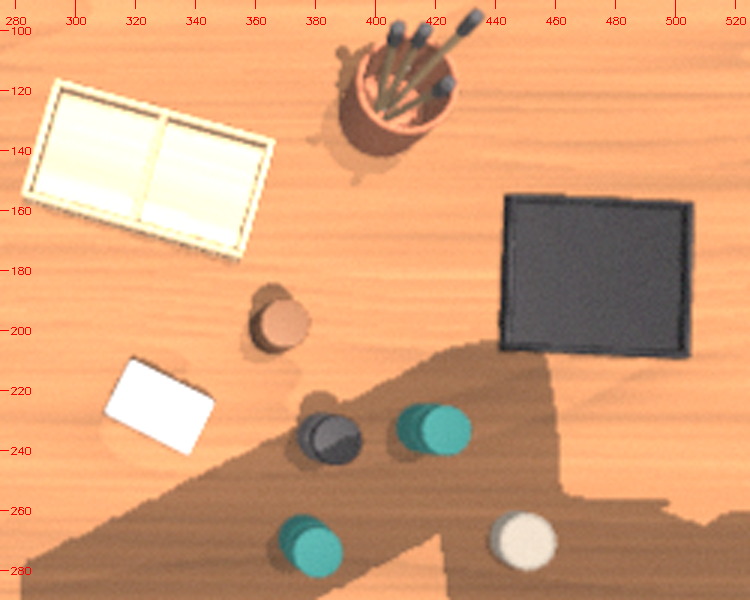

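View pics/sl.png

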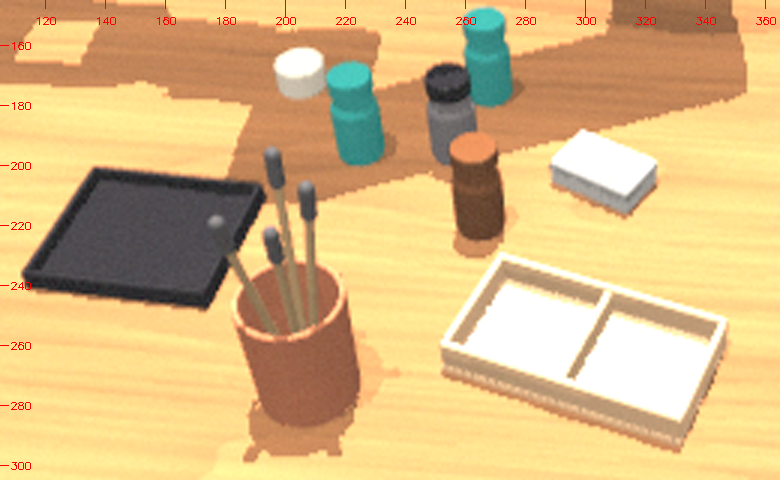

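View pics/sr.png

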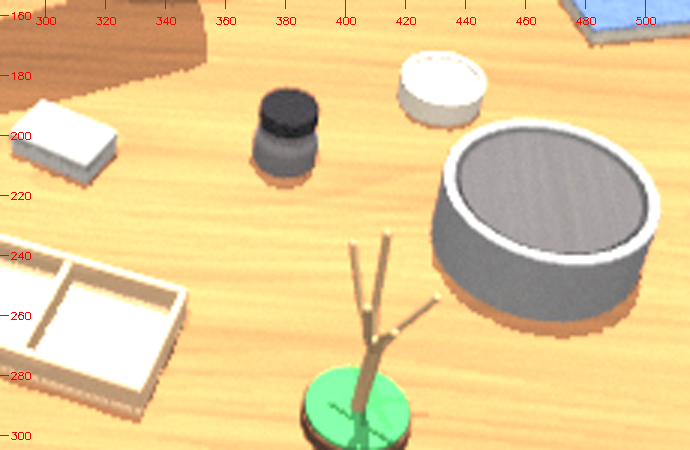

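Readings (full-image pixels), top and scene:
- **Large dish rim:** (196,267) and (433,181)
- **Dispenser rim:** (167,194) and (469,219)
- **Short jar lid:** (250,230) and (381,190)
- **Tall jar lid:** (386.5,236.5) and (254,171)
- **Small dish:** (451,270) and (205,166)

I also read the box corners and will triangulate everything together.

```bash
cat > tri.py <<'E'
import numpy as np
from scipy.spatial.transform import Rotation as R
def ray(d,p):
    K=d["intrinsics"]; v=np.linalg.solve(K,[p[0],p[1],1.]); v=R.from_rotvec(d["attitude"]).apply(v)
    return d["origin"],v/np.linalg.norm(v)
def tri(a,b):
    (o1,v1),(o2,v2)=a,b
    s=np.linalg.lstsq(np.c_[v1,-v2],o2-o1,rcond=None)[0]
    p,q=o1+s[0]*v1,o2+s[1]*v2
    return (p+q)/2,np.linalg.norm(p-q)
def onz(a,z):
    o,v=a; return o+v*(z-o[2])/v[2]
E
python3 - <<'E'
from tri import *
T=dict(np.load("top0.npz"));S=dict(np.load("scene0.npz"))
P=dict(large=((196,267.3),(432.7,181.3),.024),disp=((167.2,194.3),(468.7,218.7),.06),short=((250,229.8),(381.3,189.8),.055),
tall=((386.5,236.5),(254.2,170.7),.08),small=((450.7,270.2),(205,166),.024),brown=((369.7,198),(263,193.7),.08),tqR=((423.3,233.3),(221.7,170),.08),tqL=((380.7,273.7),(266.7,151.7),.08),
tin0=((319.7,209),(313.3,213),.024),tin1=((346.7,224),(289,201.7),.024),tin2=((338.3,241.7),(300.3,188.3),.024),tin3=((309.7,227),(324,199.3),.024),
cad0=((294,116.3),(330.3,290.7),.028),cad1=((366.3,136.7),(253,261.7),.028),cad2=((355,176.7),(273.3,229.7),.028),cad3=((282.3,154.7),(347.3,251.7),.028),
tr0=((443.7,154.7),None,.016),tr1=((506,157.7),(112.3,235),.016),tr2=((505,209),(137.3,200.7),.016),tr3=((441.7,206.7),(194,206.7),.016))
np.set_printoptions(precision=4,suppress=True)
Q={}
for k,(t,s,z) in P.items():
    a=ray(T,t);print(k,"top@z",onz(a,z)[:2],end=" ");Q[k]=onz(a,z)
    if s:
        b=ray(S,s);p,e=tri(a,b);print("scene@z",onz(b,z)[:2],"tri",p,"gap %.4f"%e,end="");Q[k]=(onz(a,z)+onz(b,z))/2
    print()
for n in("tin","cad","tr"):
    c=np.array([Q[n+str(i)] for i in range(4)]);print(n,c.mean(0),[ (round(np.hypot(*(d[:2])),4),round(np.degrees(np.arctan2(d[1],d[0])),1)) for d in np.roll(c,-1,0)-c])
E
```

```text
large top@z [0.3492 0.278 ] scene@z [0.3536 0.28  ] tri [0.3486 0.2803 0.0198] gap 0.0016
disp top@z [0.5118 0.3318] scene@z [0.5179 0.3337] tri [0.5122 0.335  0.0545] gap 0.0015
short top@z [0.4347 0.1503] scene@z [0.4357 0.1528] tri [0.4345 0.1518 0.0537] gap 0.0023
tall top@z [ 0.4219 -0.1419] scene@z [ 0.4265 -0.1405] tri [ 0.4217 -0.1422  0.0762] gap 0.0007
small top@z [ 0.3453 -0.2934] scene@z [ 0.3489 -0.2891] tri [ 0.3446 -0.2926  0.0209] gap 0.0034
brown top@z [ 0.5027 -0.1072] scene@z [ 0.5049 -0.1049] tri [ 0.5027 -0.1064  0.0781] gap 0.0020
tqR top@z [ 0.4288 -0.2187] scene@z [ 0.4314 -0.216 ] tri [ 0.4285 -0.2181  0.0778] gap 0.0022
tqL top@z [ 0.3445 -0.1293] scene@z [ 0.3493 -0.1256] tri [ 0.3438 -0.1284  0.0761] gap 0.0029
tin0 top@z [ 0.4813 -0.0012] scene@z [0.4952 0.0037] tri [0.4816 0.0006 0.0111] gap 0.0032
tin1 top@z [ 0.4476 -0.0621] scene@z [ 0.4628 -0.0563] tri [ 0.4473 -0.0611  0.0099] gap 0.0037
tin2 top@z [ 0.4078 -0.0431] scene@z [ 0.4122 -0.0365] tri [ 0.4072 -0.0403  0.0195] gap 0.0060
tin3 top@z [0.4406 0.0213] scene@z [0.4462 0.0234] tri [0.4405 0.022
[... 585 characters left out ...]
4195  0.0122] gap 0.0048
tr3 top@z [ 0.4872 -0.278 ] scene@z [ 0.4934 -0.2744] tri [ 0.4872 -0.2786  0.0103] gap 0.0023
tin [ 0.4492 -0.0189  0.024 ] [(np.float64(0.0689), np.float64(-118.7)), (np.float64(0.0492), np.float64(156.8)), (np.float64(0.0706), np.float64(61.7)), (np.float64(0.0495), np.float64(-25.3))]
cad [ 0.6285 -0.0097  0.028 ] [(np.float64(0.1699), np.float64(-107.6)), (np.float64(0.0956), np.float64(164.6)), (np.float64(0.1702), np.float64(73.4)), (np.float64(0.0986), np.float64(-15.6))]
tr [ 0.5452 -0.3505  0.016 ] [(np.float64(0.1402), np.float64(-92.6)), (np.float64(0.1156), np.float64(176.4)), (np.float64(0.141), np.float64(87.6)), (np.float64(0.1161), np.float64(-4.0))]
```

```bash
cat > go.py <<'E'
# usage: go.py x y z alpha_deg ; alpha = heading of tool x in world. prints remaining tool-frame shift (tool down)
import sys,numpy as np
from scipy.spatial.transform import Rotation as R
from workcell import r
s=r.state();M=R.from_rotvec(s["tcp_rot"]).as_matrix();p=np.array(s["tool_pos"])
a=np.arctan2(M[1,0],M[0,0])
np.set_printoptions(precision=4,suppress=True)
print("t",round(s["clock"],2),"p",p,"alpha",round(np.degrees(a),2),"tilt",M[2,2].round(4),"F",np.array(s["wrist_force"]),"w",round(s["width"],3),"gf",s["gripper_force"],"q",np.array(s["joint_positions"]))
if len(sys.argv)>4:
    x,y,z,al=map(float,sys.argv[1:5]);psi=a-np.radians(al);psi=(psi+np.pi)%(2*np.pi)-np.pi
    d=np.array([x,y,z])-p
    print("shift now-axes",M.T@d,"yaw",psi)
    c,t=np.cos(np.radians(al)),np.sin(np.radians(al));print("shift after turn",np.array([d[0]*c+d[1]*t,d[0]*t-d[1]*c,-d[2]]))
E
```

Emit:
{"name": "move_arm", "arguments": {
  "plan": [1,0,0,0,0.1458,1,0,0,0,0.1458,1,0.033,-0.034,0,0,1,0.033,-0.034,0,0,1,0.033,-0.034,0,0,1,0.033,-0.034,0,0,1,0.033,-0.034,0,0,1,0.033,-0.034,0,0,1,0.033,-0.034,0,0,1,0.033,-0.034,0,0],
  "grip_force": 40
}}

```text
clock: 1.1
tool_pos: [0.4444, -0.3252, 0.231]
tcp_rot: [-3.141, 0.002, 0.001]
wrist_force: [0.2, -0.6, 0.2]
width: 0.997
gripper_force: 0.0
```

Emit:
{"name": "move_arm", "arguments": {
  "plan": [1,0.005,-0.048,0,0,1,0.005,-0.048,0,0,1,0.005,-0.048,0,0,1,0.005,-0.048,0,0,1,0.005,-0.048,0,0,1,0,-0.048,0,0,1,0,-0.048,0,0,1,0,-0.048,0,0,1,0,-0.048,0,0,1,0,-0.048,0,0]
}}

```text
clock: 2.1
tool_pos: [0.4683, 0.155, 0.2312]
tcp_rot: [3.141, -0.001, -0.001]
wrist_force: [-0.1, -0.8, 0.4]
width: 1.0
gripper_force: 0.0
```

```bash
python3 go.py 0.35 0.279 0.06 0
```

```text
t 2.1 p [0.4683 0.155  0.2312] alpha -0.05 tilt -1.0 F [-0.121  -0.7513  0.4261] w 1.0 gf 0.0 q [ 0.0926  0.3515  1.7561 -0.0001  1.0343  1.6643]
shift now-axes [-0.1183 -0.124   0.1712] yaw -0.0008208738962141027
shift after turn [-0.1183 -0.124   0.1712]
```

Emit:
{"name": "move_arm", "arguments": {
  "plan": [1,-0.03,-0.031,0,0,1,-0.03,-0.031,0,0,1,-0.03,-0.031,0,0,1,-0.028,-0.031,0,0,1,0,0,0.03,0,1,0,0,0.03,0,1,0,0,0.03,0,1,0,0,0,0,1,0,0,0,0,1,0,0,0,0]
}}

```text
clock: 3.1
tool_pos: [0.3519, 0.2775, 0.1424]
tcp_rot: [-3.141, 0.002, -0.003]
wrist_force: [1.2, 0.5, 0.1]
width: 1.004
gripper_force: 0.0
```

```bash
python3 - <<'E'
from workcell import r, imaging
import cv2,numpy as np
d=imaging.get_image("wrist"); cv2.imwrite("pics/w1.png",d["pixels"]); np.savez("w1.npz",**d); print(d["intrinsics"],d["origin"],d["attitude"])
E
python3 go.py 0.35 0.279 -0.003 0
```

```text
[[309.70691629   0.         318.49312516]
 [  0.         309.70691629 195.95165077]
 [  0.           0.           1.        ]] [0.42411827 0.27626767 0.28679119] [ 2.06669692 -2.06900625 -0.29963905]
t 3.15 p [0.352  0.2775 0.1426] alpha -0.06 tilt -1.0 F [0.3304 0.2126 0.3605] w 1.001 gf 0.0 q [0.4173 0.4443 1.9551 0.     0.7392 1.9892]
shift now-axes [-0.0024 -0.0013  0.1456] yaw -0.0010640452558563496
shift after turn [-0.002  -0.0015  0.1456]
```

View pics/w1.png

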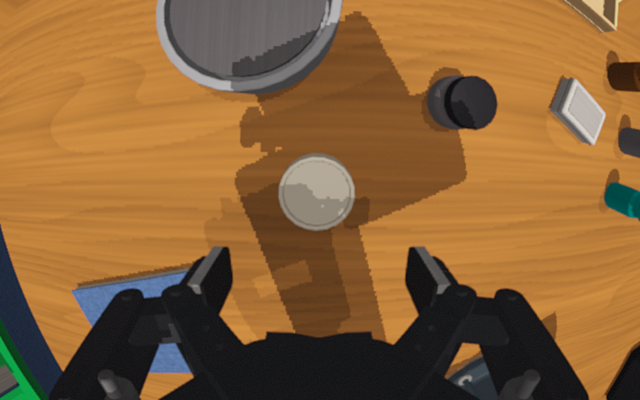

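The wrist view shows the large dish rim centred at (316.5,192), the short jar lid at (471,102) and the dispenser rim at the top. The fingers are symmetric about x=318.

```bash
cat >> tri.py <<'E'
def wray(d,p):
    K=d["intrinsics"]; u=np.array([(p[0]-K[0,2]),(p[1]-K[1,2])])/K[0,0]; th=np.hypot(*u)
    v=np.r_[u*(np.sin(th)/th if th>1e-9 else 1),np.cos(th)]
    return d["origin"],R.from_rotvec(d["attitude"]).apply(v)
E
python3 - <<'E'
from tri import *
T=dict(np.load("top0.npz"));W=dict(np.load("w1.npz"))
for n,w,t,z in(("large",(316.5,192),(196,267.3),.024),("short",(471,102),(250,229.8),.055)):
    a=wray(W,w);print(n,onz(a,z),tri(a,ray(T,t)))
E
```

```text
large [0.35021241 0.27830578 0.024     ] (array([0.34933486, 0.27847683, 0.02216523]), np.float64(0.0007629003517501525))
short [0.43393493 0.15446989 0.055     ] (array([0.4343669 , 0.15145656, 0.04923339]), np.float64(0.00037699181782192126))
```

Emit:
{"name": "move_arm", "arguments": {
  "plan": [1,-0.002,0,0.04,0,1,0,0,0.04,0,1,0,0,0.035,0,1,0,0,0.02,0,1,0,0,0.0095,0,1,0,0,0,0,0.5,0,0,0,0,0.5,0,0,0,0,0.5,0,0,0,0,0.5,0,0,0,0]
}}

```text
clock: 4.15
tool_pos: [0.3501, 0.2777, -0.0015]
tcp_rot: [-3.14, 0.001, -0.005]
wrist_force: [0.4, 0.7, 7.1]
width: 0.777
gripper_force: 44.5
```

```bash
python3 go.py 0.5125 0.333 0.12 0
```

```text
t 4.15 p [ 0.3501  0.2777 -0.0015] alpha -0.04 tilt -1.0 F [0.444  0.6571 7.122 ] w 0.777 gf 44.525663793319836 q [ 0.4196  0.7557  2.0327 -0.0001  0.3495  1.9911]
shift now-axes [ 0.1628 -0.0556 -0.1209] yaw -0.0007240011042735084
shift after turn [ 0.1624 -0.0553 -0.1215]
```

Emit:
{"name": "move_arm", "arguments": {
  "plan": [0.5,0,0,-0.03,0,0.5,0,0,-0.04,0,0.5,0,0,-0.04,0,0.5,0.03,-0.01,0,0,0.5,0.04,-0.013,0,0,0.5,0.04,-0.013,0,0,0.5,0.03,-0.013,0,0,0.5,0.0234,-0.0063,0,0,0.5,0,0,0,0,0.5,0,0,0,0]
}}

```text
clock: 5.15
tool_pos: [0.5117, 0.332, 0.107]
tcp_rot: [3.141, -0.001, -0.002]
wrist_force: [0.3, -0.4, -2.0]
width: 0.775
gripper_force: 46.5
```

```bash
python3 go.py 0.5135 0.333 0.065 0; python3 - <<'E'
from workcell import imaging
import cv2,numpy as np
t=imaging.get_image("top");w=imaging.get_image("wrist");np.savez("w2.npz",**w)
im=np.vstack([cv2.resize(w["pixels"],None,fx=.9,fy=.9),]); c=cv2.resize(t["pixels"][140:250,110:230],None,fx=2,fy=2)
im[:c.shape[0],:c.shape[1]]=c; cv2.imwrite("pics/p2.png",w["pixels"])
E
```

```text
t 5.15 p [0.5117 0.332  0.107 ] alpha -0.05 tilt -1.0 F [ 0.253  -0.3887 -1.9667] w 0.775 gf 46.452233832396914 q [0.3925 0.6669 1.5733 0.0001 0.9026 1.9642]
shift now-axes [ 0.0019 -0.001   0.042 ] yaw -0.0009477114885987348
shift after turn [ 0.0018 -0.001   0.042 ]
```

View pics/p2.png

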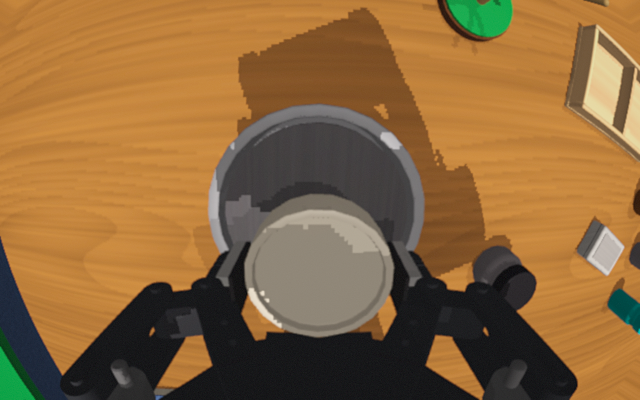

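The dish is held. The dispenser rim's outer edge spans x=208 to 425 and its top is at y=104, so I'll check the axis from those.

```bash
python3 - <<'E'
from tri import *
W=dict(np.load("w2.npz"))
for p in((208,196),(425,196),(317,104),(245,131),(388,131)): print(onz(wray(W,p),.06))
pts=np.array([onz(wray(W,p),.06)[:2] for p in((208,196),(425,196),(317,104),(245,131),(388,131))])
A=np.c_[2*pts,np.ones(5)];s=np.linalg.lstsq(A,(pts**2).sum(1),rcond=None)[0];print(s[:2],np.sqrt(s[2]+s[0]**2+s[1]**2))
E
```

```text
[0.52641969 0.40489437 0.06      ]
[0.52623392 0.25928147 0.06      ]
[0.58464802 0.33151595 0.06      ]
[0.56878868 0.37654786 0.06      ]
[0.56861381 0.28725441 0.06      ]
[0.50941878 0.33208331] 0.07463064103779893
```

Emit:
{"name": "move_arm", "arguments": {
  "plan": [0.5,-0.001,0,0.02,0,0.5,0,0,0.02,0,0.5,0,0,0.003,0,0.5,0,0,0.002,0,0.5,0,0,0.002,0,0.5,0,0,0.002,0,0.5,0,0,0.002,0,0.5,0,0,0,0,0.5,0,0,0,0,0.5,0,0,0,0]
}}

```text
clock: 6.25
tool_pos: [0.5115, 0.3323, 0.056]
tcp_rot: [-3.141, 0.001, -0.0]
wrist_force: [-0.2, 0.1, -2.1]
width: 0.775
gripper_force: 46.4
```

Still only the dish's weight on the wrist at an underside height of 57.5 mm, so there is no contact yet and I'll go lower.

Emit:
{"name": "move_arm", "arguments": {
  "plan": [0.5,0,0,0.002,0,0.5,0,0,0.002,0,0.5,0,0,0.001,0,0.5,0,0,0,0,0.5,0,0,0,0,0.5,0,0,0,0,0.5,0,0,0,0,0.5,0,0,0,0,0.5,0,0,0,0,0.5,0,0,0,0]
}}

```text
clock: 7.25
tool_pos: [0.5117, 0.3325, 0.0517]
tcp_rot: [-3.141, 0.001, -0.001]
wrist_force: [-1.3, -0.8, 5.7]
width: 0.779
gripper_force: 46.9
```

Emit:
{"name": "move_arm", "arguments": {
  "plan": [1,0,0,0,0,1,0,0,0,0,1,0,0,0,0,1,0,0,-0.01,0,1,0,0,-0.04,0,1,0,0,-0.04,0,1,0,0,-0.04,0,1,0,0.02,-0.02,0,1,0,0.045,0,0,1,0,0.045,0,0]
}}

```text
clock: 8.25
tool_pos: [0.5118, 0.222, 0.2027]
tcp_rot: [-3.141, -0.003, -0.006]
wrist_force: [0.3, -0.7, 0.0]
width: 1.0
gripper_force: 0.0
```

Emit:
{"name": "move_arm", "arguments": {
  "plan": [0.7,0,0.048,0,0,0.7,0,0.048,0,0,0.7,0,0.048,0,0,0.7,0,0.048,0,0,0.7,0,0.048,0,0,0.7,-0.01,0.048,0,0,0.7,-0.015,0.046,0,0,0.7,-0.02,0.045,0,0,0.7,-0.02,0.045,0,0,0.7,-0.02,0.045,0,0]
}}

```text
clock: 9.25
tool_pos: [0.425, -0.2484, 0.2015]
tcp_rot: [3.141, -0.001, 0.001]
wrist_force: [0.8, 0.2, 0.2]
width: 0.7
gripper_force: 0.0
```

```bash
python3 go.py 0.346 -0.292 0.12 0
```

```text
t 9.25 p [ 0.425  -0.2484  0.2015] alpha -0.05 tilt -1.0 F [0.7922 0.1898 0.1899] w 0.7 gf 0.0 q [-0.7564  0.3929  1.7928  0.0002  0.9547  0.8151]
shift now-axes [-0.079   0.0436  0.0815] yaw -0.0008340275586471435
shift after turn [-0.079   0.0436  0.0815]
```

Emit:
{"name": "move_arm", "arguments": {
  "plan": [0.7,-0.027,0.015,0,0,0.7,-0.027,0.015,0,0,0.7,-0.0255,0.014,0,0,0.7,0,0,0.045,0,0.7,0,0,0.045,0,0.7,0,0,0,0,0.7,0,0,0,0,0.7,0,0,0,0,0.7,0,0,0,0,0.7,0,0,0,0]
}}

```text
clock: 10.25
tool_pos: [0.3473, -0.2914, 0.1128]
tcp_rot: [3.138, -0.0, 0.004]
wrist_force: [-0.3, 0.0, 0.2]
width: 0.698
gripper_force: 0.0
```

```bash
python3 go.py 0.3455 -0.2925 0.007 0; python3 - <<'E'
from workcell import imaging
import cv2,numpy as np
t=imaging.get_image("top");w=imaging.get_image("wrist");np.savez("w3.npz",**w);np.savez("t3.npz",**t)
im=w["pixels"].copy(); c=cv2.resize(t["pixels"][150:240,120:220],None,fx=2,fy=2)
im[:c.shape[0],:c.shape[1]]=c; cv2.imwrite("pics/p3.png",im)
E
```

```text
t 10.25 p [ 0.3473 -0.2914  0.1128] alpha -0.01 tilt -1.0 F [-0.314   0.0301  0.1896] w 0.698 gf 0.0 q [-0.9454  0.5079  1.9679 -0.      0.6613  0.6255]
shift now-axes [-0.002   0.0008  0.1058] yaw -0.00017137832934155384
shift after turn [-0.0018  0.0011  0.1058]
```

View pics/p3.png

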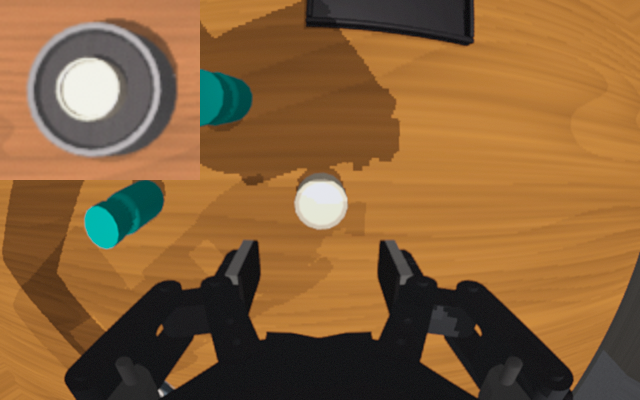

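The inset shows the large dish on the platform, at about (164,194) in the top image, near the centre. The small dish is at (321,204) in the wrist view. I'll compute both.

```bash
python3 - <<'E'
from tri import *
W=dict(np.load("w3.npz"));T=dict(np.load("t3.npz"))
print("small",onz(wray(W,(321,204)),.024)); print("tqR lid",onz(wray(W,(103,228)),.08))
im=T["pixels"];import cv2
print("large now",onz(ray(T,(164,194)),.078),"rim",onz(ray(T,(167.4,194.4)),.06))
E
```

```text
small [ 0.34398099 -0.29446446  0.024     ]
tqR lid [ 0.34253593 -0.13216279  0.08      ]
large now [0.51105143 0.33096258 0.078     ] rim [0.51154719 0.33135154 0.06      ]
```

Emit:
{"name": "move_arm", "arguments": {
  "plan": [0.7,-0.0025,0.002,0.03,0,0.7,0,0,0.03,0,0.7,0,0,0.03,0,0.7,0,0,0.0158,0,0.7,0,0,0,0,0.7,0,0,0,0,0.3,0,0,0,0,0.3,0,0,0,0,0.3,0,0,0,0,0.3,0,0,0,0],
  "grip_force": 35
}}

```text
clock: 11.35
tool_pos: [0.3444, -0.2932, 0.0064]
tcp_rot: [3.139, -0.001, 0.003]
wrist_force: [-0.4, 1.8, 7.5]
width: 0.472
gripper_force: 35.4
```

Emit:
{"name": "move_arm", "arguments": {
  "plan": [0.3,0,0,-0.02,0,0.3,0,0,-0.04,0,0.3,0,0,-0.045,0,0.3,0,0,-0.045,0,0.3,0.03,0,-0.045,0,0.3,0.04,-0.02,0,0,0.3,0.03,-0.04,0,0,0.3,0.025,-0.045,0,0,0.3,0.02,-0.045,0,0,0.3,0.02,-0.045,0,0]
}}

```text
clock: 12.35
tool_pos: [0.5064, -0.097, 0.1972]
tcp_rot: [3.141, -0.002, 0.001]
wrist_force: [0.2, -0.2, -0.8]
width: 0.475
gripper_force: 35.7
```

```bash
python3 go.py 0.5115 0.3315 0.2 0
```

```text
t 12.35 p [ 0.5064 -0.097   0.1972] alpha -0.06 tilt -1.0 F [ 0.2332 -0.201  -0.8181] w 0.475 gf 35.69328713463619 q [-0.4063  0.4284  1.7418  0.      0.9706  1.1655]
shift now-axes [ 0.0047 -0.4285 -0.0029] yaw -0.0009877556897910367
shift after turn [ 0.0051 -0.4285 -0.0028]
```

Emit:
{"name": "move_arm", "arguments": {
  "plan": [0.3,0.001,-0.046,0,0,0.3,0.001,-0.046,0,0,0.3,0.001,-0.046,0,0,0.3,0.001,-0.046,0,0,0.3,0.001,-0.046,0,0,0.3,0,-0.046,0,0,0.3,0,-0.046,0,0,0.3,0,-0.046,0,0,0.3,0,-0.036,0,0,0.3,0,-0.0245,0,0]
}}

```text
clock: 13.35
tool_pos: [0.5105, 0.3322, 0.1971]
tcp_rot: [-3.141, -0.002, -0.001]
wrist_force: [1.1, 0.8, -0.8]
width: 0.476
gripper_force: 35.7
```

```bash
python3 go.py 0.5115 0.3315 0.085 0
```

```text
t 13.35 p [0.5105 0.3322 0.1971] alpha 0.09 tilt -1.0 F [ 1.0958  0.8237 -0.7691] w 0.476 gf 35.693648817250505 q [0.3934 0.5451 1.5094 0.0005 1.0862 1.9625]
shift now-axes [0.001  0.0008 0.1121] yaw 0.0015162006948643558
shift after turn [0.001  0.0007 0.1121]
```

Emit:
{"name": "move_arm", "arguments": {
  "plan": [0.3,0.001,0.001,0.03,0,0.3,0,0,0.035,0,0.3,0,0,0.03,0,0.3,0,0,0.015,0,0.3,0,0,0.004,0,0.3,0,0,0.003,0,0.3,0,0,0,0,0.3,0,0,0,0,0.3,0,0,0,0,0.3,0,0,0,0]
}}

```text
clock: 14.35
tool_pos: [0.5128, 0.3287, 0.0804]
tcp_rot: [-3.141, 0.001, -0.002]
wrist_force: [-0.4, -0.0, -1.6]
width: 0.476
gripper_force: 35.7
```

Emit:
{"name": "move_arm", "arguments": {
  "plan": [0.3,-0.001,-0.001,0.001,0,0.3,0,0,0.001,0,0.3,0,0,0.001,0,0.3,0,0,0,0,0.3,0,0,0,0,0.3,0,0,0,0,0.3,0,0,0,0,0.3,0,0,0,0,0.3,0,0,0,0,0.3,0,0,0,0]
}}

```text
clock: 15.35
tool_pos: [0.5114, 0.3297, 0.0772]
tcp_rot: [-3.141, 0.001, -0.001]
wrist_force: [-1.0, 0.1, 5.4]
width: 0.473
gripper_force: 36.2
```

Emit:
{"name": "move_arm", "arguments": {
  "plan": [0.65,0,0,0,0,0.65,0,0,0,0,0.65,0,0,0,0,0.65,0,0,-0.01,0,0.65,0,0,-0.03,0,0,0,0,-0.02,0,0,0,-0.002,0,0,0,0,0,0,0,0,0,0,0,0,0,0,0,0,0]
}}

```text
clock: 16.35
tool_pos: [0.5105, 0.3312, 0.1354]
tcp_rot: [3.141, -0.001, -0.004]
wrist_force: [-0.3, 0.3, -1.0]
width: -0.001
gripper_force: 0.0
```

```bash
python3 go.py 0.5115 0.3315 0.1 0; python3 - <<'E'
from workcell import imaging
import cv2,numpy as np
s=imaging.get_image("scene");w=imaging.get_image("wrist");t=imaging.get_image("top")
im=w["pixels"].copy(); c=cv2.resize(t["pixels"][150:240,120:220],None,fx=2,fy=2)
im[:c.shape[0],:c.shape[1]]=c; c=cv2.resize(s["pixels"][160:270,415:515],None,fx=2,fy=2);im[:c.shape[0],-c.shape[1]:]=c
cv2.imwrite("pics/p4.png",im)
E
```

```text
t 16.35 p [0.5105 0.3312 0.1354] alpha -0.05 tilt -1.0 F [-0.2935  0.326  -0.9833] w -0.001 gf 0.0 q [ 0.392   0.6258  1.5582 -0.      0.9603  1.9636]
shift now-axes [ 0.0011 -0.0004  0.0354] yaw -0.0007997947188496113
shift after turn [ 0.001  -0.0003  0.0354]
```

View pics/p4.png

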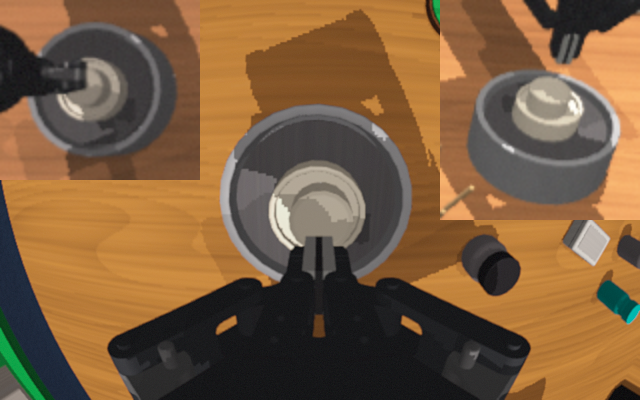

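The small dish sits in the large one's recess, with the stack in the middle. Now I'll push with the fingers shut.

Emit:
{"name": "move_arm", "arguments": {
  "plan": [0,0,0,0.025,0,0,0,0,0.01,0,0,0,0,0.005,0,0,0,0,0.005,0,0,0,0,0.005,0,0,0,0,0.005,0,0,0,0,0.005,0,0,0,0,0.005,0,0,0,0,0.005,0,0,0,0,0,0]
}}

```text
clock: 17.5
tool_pos: [0.5114, 0.3315, 0.0671]
tcp_rot: [-3.142, 0.001, -0.0]
wrist_force: [0.2, 0.3, -0.3]
width: -0.003
gripper_force: 0.0
```

```bash
python3 go.py 0.5105 0.3312 0.055 0
```

```text
t 17.5 p [0.5114 0.3315 0.0671] alpha -0.04 tilt -1.0 F [ 0.1981  0.2707 -0.3225] w -0.003 gf 0.0 q [ 0.392   0.7255  1.5948 -0.      0.8211  1.9636]
shift now-axes [-0.0009  0.0003  0.0121] yaw -0.0007192277927683399
shift after turn [-0.0009  0.0003  0.0121]
```

Emit:
{"name": "move_arm", "arguments": {
  "plan": [0,0,0,0.003,0,0,0,0,0.003,0,0,0,0,0.003,0,0,0,0,0.003,0,0,0,0,0.002,0,0,0,0,0,0,0,0,0,0,0,0,0,0,0,0,0,0,0,0,0,0,0,0,0,0]
}}

```text
clock: 18.5
tool_pos: [0.5115, 0.3316, 0.055]
tcp_rot: [-3.141, 0.001, -0.001]
wrist_force: [-3.5, -2.5, 14.2]
width: -0.004
gripper_force: 6.7
```

Emit:
{"name": "move_arm", "arguments": {
  "plan": [0,0,0,0.001,0,0,0,0,0.001,0,0,0,0,0,0,0,0,0,0,0,0,0,0,0,0,0,0,0,0,0,0,0,0,0,0,0,0,0,0,0,0,0,0,0,0,0,0,0,0,0]
}}

```text
clock: 19.5
tool_pos: [0.5116, 0.3317, 0.0549]
tcp_rot: [-3.141, 0.0, -0.002]
wrist_force: [-6.5, -3.7, 23.5]
width: -0.004
gripper_force: 12.0
```

The force rose to 23 N with no more travel at the expected height of 0.055, so the platform is on its stop. Next is the short jar.

Emit:
{"name": "move_arm", "arguments": {
  "plan": [0,0,0,-0.005,0,0,0,0,-0.02,0,0.85,0,0,-0.04,0,0.85,0,0,-0.04,0,0.85,-0.019,0.045,0,0,0.85,-0.019,0.045,0,0,0.85,-0.019,0.045,0,0,0.85,-0.02,0.045,0,0,0.85,0,0,0.03,0,0.85,0,0,0,0],
  "grip_force": 40
}}

```text
clock: 20.5
tool_pos: [0.4326, 0.1502, 0.1241]
tcp_rot: [3.141, -0.006, -0.007]
wrist_force: [-0.1, 0.6, -0.2]
width: 0.848
gripper_force: 0.0
```

```bash
python3 go.py 0.4345 0.1515 0.023 0; python3 - <<'E'
from workcell import imaging
import cv2,numpy as np
s=imaging.get_image("scene");w=imaging.get_image("wrist");t=imaging.get_image("top");np.savez("w5.npz",**w);np.savez("t5.npz",**t)
im=w["pixels"].copy(); c=cv2.resize(t["pixels"][150:240,120:220],None,fx=2,fy=2)
im[:c.shape[0],:c.shape[1]]=c; c=cv2.resize(s["pixels"][160:270,415:515],None,fx=2,fy=2);im[-c.shape[0]:,-c.shape[1]:]=c
cv2.imwrite("pics/p5.png",im)
E
```

```text
t 20.5 p [0.4326 0.1502 0.1241] alpha -0.21 tilt -1.0 F [-0.1468  0.5805 -0.2287] w 0.848 gf 0.0 q [0.0894 0.4915 1.942  0.0001 0.7124 1.6637]
shift now-axes [ 0.0023 -0.0013  0.1011] yaw -0.003654949545178088
shift after turn [ 0.0019 -0.0013  0.1011]
```

View pics/p5.png

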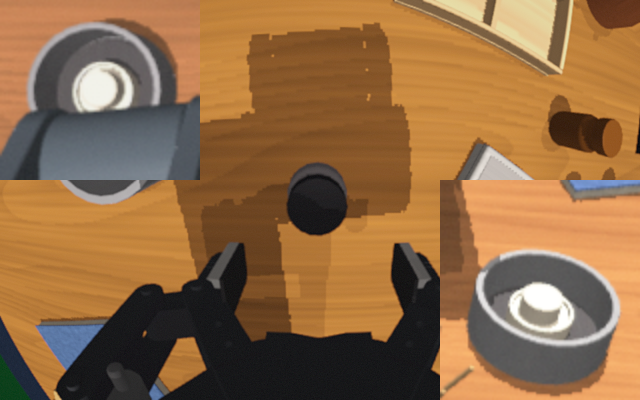

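The stack is sunk in the well with the small dish nested. The short jar's lid is at (317,206) in the wrist view.

```bash
python3 - <<'E'
from tri import *
W=dict(np.load("w5.npz"))
print(onz(wray(W,(317,206)),.055),"caddy near corner px(560,73)",onz(wray(W,(560,73)),.028))
E
```

```text
[0.43492804 0.15115985 0.055     ] caddy near corner px(560,73) [ 0.55671328 -0.0813035   0.028     ]
```

Emit:
{"name": "move_arm", "arguments": {
  "plan": [0.85,0.0015,-0.001,0.02,0,0.85,0,0,0.03,0,0.85,0,0,0.03,0,0.85,0,0,0.021,0,0.85,0,0,0,0,0.4,0,0,0,0,0.4,0,0,0,0,0.4,0,0,0,0,0.4,0,0,0,0,0.4,0,0,0,0]
}}

```text
clock: 21.65
tool_pos: [0.437, 0.153, 0.026]
tcp_rot: [-3.141, 0.001, -0.006]
wrist_force: [-1.3, 2.4, 7.9]
width: 0.509
gripper_force: 40.9
```

```bash
python3 go.py 0.637 0.030 0.12 0
```

```text
t 21.65 p [0.437 0.153 0.026] alpha -0.05 tilt -1.0 F [-1.3163  2.3663  7.937 ] w 0.509 gf 40.89581466279924 q [0.0945 0.6982 1.9866 0.0008 0.4531 1.6655]
shift now-axes [ 0.2005  0.1228 -0.0933] yaw -0.000866321709415363
shift after turn [ 0.2    0.123 -0.094]
```

Emit:
{"name": "move_arm", "arguments": {
  "plan": [0.4,0,0,-0.02,0,0.4,0,0,-0.03,0,0.4,0,0,-0.03,0,0.4,0.035,0.022,0,0,0.4,0.04,0.025,0,0,0.4,0.04,0.025,0,0,0.4,0.04,0.025,0,0,0.4,0.03,0.015,0,0,0.4,0.015,0.011,0,0,0.4,0,0,0,0]
}}

```text
clock: 22.65
tool_pos: [0.6382, 0.0272, 0.105]
tcp_rot: [3.141, -0.005, 0.006]
wrist_force: [-0.6, 0.6, -1.8]
width: 0.513
gripper_force: 41.0
```

```bash
python3 go.py 0.637 0.030 0.031 0; python3 - <<'E'
from workcell import imaging
import cv2,numpy as np
s=imaging.get_image("scene");w=imaging.get_image("wrist");np.savez("w6.npz",**w)
im=w["pixels"].copy(); c=cv2.resize(s["pixels"][170:300,240:360],None,fx=2,fy=2);im[:c.shape[0],:c.shape[1]]=c
cv2.imwrite("pics/p6.png",im)
E
```

```text
t 22.65 p [0.6382 0.0272 0.105 ] alpha -0.19 tilt -1.0 F [-0.5631  0.6396 -1.81  ] w 0.513 gf 40.96499947831035 q [-0.1319  0.699   1.5006 -0.0005  0.9384  1.4425]
shift now-axes [-0.0015 -0.0029  0.074 ] yaw -0.00330398088121564
shift after turn [-0.0012 -0.0028  0.074 ]
```

View pics/p6.png

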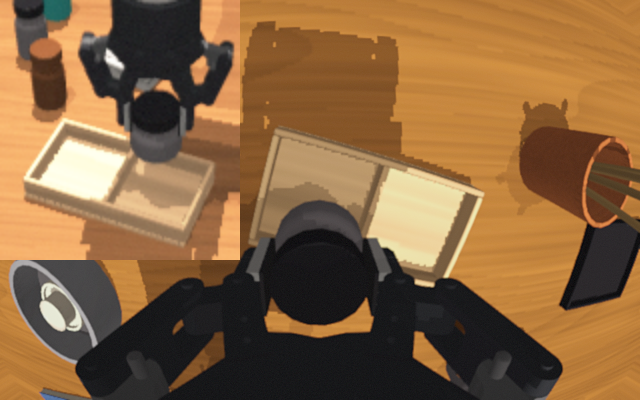

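The short jar hangs upright over the left bay. The caddy's far corners are at (280,129) and (483,191), and the far end of the divider is at (382,165).

```bash
python3 - <<'E'
from tri import *
W=dict(np.load("w6.npz"))
a,b=[onz(wray(W,p),.028)[:2] for p in((280,129),(483,191))]
u=(b-a)/np.linalg.norm(b-a);n=np.array([u[1],-u[0]]); n=-n if n[0]>0 else n
c=(a+b)/2+n*.047
print(a,b,np.linalg.norm(b-a),"yaw y",np.degrees(np.arctan2(-u[1],-u[0])),"c",c,"bay+",c-u*.042,"bay-",c+u*.042)
E
```

```text
[0.69238541 0.05489709] [ 0.64640925 -0.10702702] 0.168324754605054 yaw y 74.14882164870896 c [ 0.62418453 -0.0132274 ] bay+ [0.6356564  0.02717552] bay- [ 0.61271267 -0.05363033]
```

Emit:
{"name": "move_arm", "arguments": {
  "plan": [0.4,-0.001,0,0.03,0,0.4,0,0,0.025,0,0.4,0,0,0.01,0,0.4,0,0,0.004,0,0.4,0,0,0.003,0,0.4,0,0,0.002,0,0.4,0,0,0,0,0.4,0,0,0,0,0.4,0,0,0,0,0.4,0,0,0,0]
}}

```text
clock: 23.75
tool_pos: [0.635, 0.0293, 0.0312]
tcp_rot: [3.141, -0.001, 0.001]
wrist_force: [-0.1, 0.6, 0.2]
width: 0.512
gripper_force: 41.0
```

Emit:
{"name": "move_arm", "arguments": {
  "plan": [0.4,0,0,0.001,0,0.8,0,0,0,0,0.8,0,0,0,0,0.8,0,0,0,0,0.8,0,0,-0.01,0,0.8,0,0,-0.04,0,0.8,0,0,-0.04,0,0.8,0,0,-0.04,0,0.8,-0.04,0.03,0,0,0.8,-0.04,0.03,0,0]
}}

```text
clock: 24.75
tool_pos: [0.5559, -0.0309, 0.1622]
tcp_rot: [3.14, 0.003, 0.01]
wrist_force: [0.1, -0.7, -0.2]
width: 0.801
gripper_force: 0.0
```

Emit:
{"name": "move_arm", "arguments": {
  "plan": [0.8,-0.04,0.03,0,0,0.8,-0.04,0.03,0,0,0.75,-0.04,0.03,0,0,0.75,-0.01,0.02,0,0,0.75,0,0,0,-0.125,0.75,0,0,0,-0.125,0.75,0,0,0,-0.125,0.75,0,0,0,-0.125,0.75,0,0,0,-0.125,0.75,0,0,0,-0.125]
}}

```text
clock: 25.75
tool_pos: [0.4247, -0.1406, 0.1603]
tcp_rot: [2.92, 1.157, 0.001]
wrist_force: [-0.1, -0.4, 0.2]
width: 0.751
gripper_force: 0.0
```

```bash
python3 go.py 0.4225 -0.1415 0.03 43; python3 - <<'E'
from workcell import imaging
import cv2,numpy as np
s=imaging.get_image("scene");w=imaging.get_image("wrist");np.savez("w7.npz",**w)
im=w["pixels"].copy(); c=cv2.resize(s["pixels"][170:300,240:360],None,fx=2,fy=2);im[:c.shape[0],:c.shape[1]]=c
cv2.imwrite("pics/p7.png",im)
E
```

```text
t 25.75 p [ 0.4247 -0.1406  0.1603] alpha 43.22 tilt -1.0 F [-0.1442 -0.4266  0.1971] w 0.751 gf 0.0 q [-0.5704  0.4103  1.9397  0.      0.7905  0.2461]
shift now-axes [-0.0023 -0.0009  0.1303] yaw 0.0037835037686813067
shift after turn [-0.0022 -0.0008  0.1303]
```

View pics/p7.png

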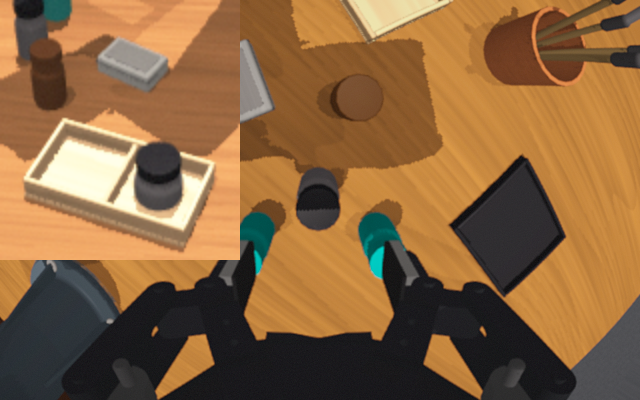

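The short jar stands upright in its bay. The tall jar's lid is at (318,210) in the wrist view, and the turquoise jars lie behind the finger line.

```bash
python3 - <<'E'
from tri import *
W=dict(np.load("w7.npz"));T=dict(np.load("top0.npz"))
a=wray(W,(318,211));print(onz(a,.08),tri(a,ray(T,(386.5,236.5))))
E
python3 go.py 0.422 -0.1415 0.03 43
```

```text
[ 0.41993113 -0.1456762   0.08      ] (array([ 0.42284629, -0.14112195,  0.09300597]), np.float64(0.0029212309799284027))
t 25.85 p [ 0.4247 -0.1405  0.1602] alpha 42.91 tilt -1.0 F [-0.0519 -0.8255 -0.444 ] w 0.748 gf 0.0 q [-0.5704  0.4105  1.9398 -0.      0.7904  0.2515]
shift now-axes [-0.0026 -0.0012  0.1302] yaw -0.001490222622143822
shift after turn [-0.0026 -0.0011  0.1302]
```

Emit:
{"name": "move_arm", "arguments": {
  "plan": [0.75,-0.004,0,0.03,0,0.75,0,0,0.03,0,0.75,0,0,0.03,0,0.75,0,0,0.025,0,0.75,0,0,0.015,0,0.75,0,0,0,0,0.3,0,0,0,0,0.3,0,0,0,0,0.3,0,0,0,0,0.3,0,0,0,0]
}}

```text
clock: 26.85
tool_pos: [0.422, -0.1433, 0.0307]
tcp_rot: [2.922, 1.149, 0.002]
wrist_force: [-0.6, 0.7, 7.3]
width: 0.422
gripper_force: 40.4
```

Emit:
{"name": "move_arm", "arguments": {
  "plan": [0.3,0,0,0,0,0.3,0,0,-0.02,0,0.3,0,0,-0.03,0,0.3,0,0,-0.04,0,0.3,0,0,-0.04,0,0.3,0,0,0,0,0.3,0,0,0,0,0.3,0,0,0,0,0.3,0,0,0,0,0.3,0,0,0,0]
}}

```text
clock: 27.85
tool_pos: [0.4208, -0.1427, 0.1584]
tcp_rot: [-2.921, -1.148, 0.003]
wrist_force: [0.1, -0.2, -1.5]
width: 0.426
gripper_force: 40.7
```

```bash
python3 go.py 0.613 -0.052 0.162 43
```

```text
t 27.85 p [ 0.4208 -0.1427  0.1584] alpha 42.92 tilt -1.0 F [ 0.0792 -0.1848 -1.4881] w 0.426 gf 40.715174158103764 q [-0.5794  0.4119  1.9457  0.      0.7871  0.2423]
shift now-axes [ 0.2025  0.0644 -0.0039] yaw -0.0014410322419520227
shift after turn [ 0.2024  0.0647 -0.0036]
```

Emit:
{"name": "move_arm", "arguments": {
  "plan": [0.3,0.03,0.01,0,0,0.3,0.042,0.013,0,0,0.3,0.042,0.013,0,0,0.3,0.042,0.013,0,0,0.3,0.03,0.01,0,0,0.3,0.0164,0.0057,0,0,0.3,0,0,0,0,0.3,0,0,0.03,0,0.3,0,0,0.03,0,0.3,0,0,0,0]
}}

```text
clock: 28.85
tool_pos: [0.6088, -0.052, 0.0949]
tcp_rot: [-2.917, -1.146, 0.016]
wrist_force: [-1.4, -0.4, -1.6]
width: 0.427
gripper_force: 40.7
```

```bash
python3 go.py 0.613 -0.052 0.0365 43; python3 - <<'E'
from workcell import imaging
import cv2,numpy as np
s=imaging.get_image("scene");w=imaging.get_image("wrist");t=imaging.get_image("top");np.savez("w8.npz",**w)
im=w["pixels"].copy(); c=cv2.resize(s["pixels"][150:300,225:360],None,fx=2,fy=2);im[:c.shape[0],:c.shape[1]]=c
cv2.imwrite("pics/p8.png",im)
E
```

```text
t 28.85 p [ 0.6088 -0.052   0.0949] alpha 42.9 tilt -0.9999 F [-1.3658 -0.4237 -1.5629] w 0.427 gf 40.67661518231034 q [-0.2678  0.6891  1.568  -0.0004  0.8968  0.5546]
shift now-axes [0.0035 0.0034 0.0583] yaw -0.0018168124664672547
shift after turn [0.0031 0.0028 0.0584]
```

View pics/p8.png

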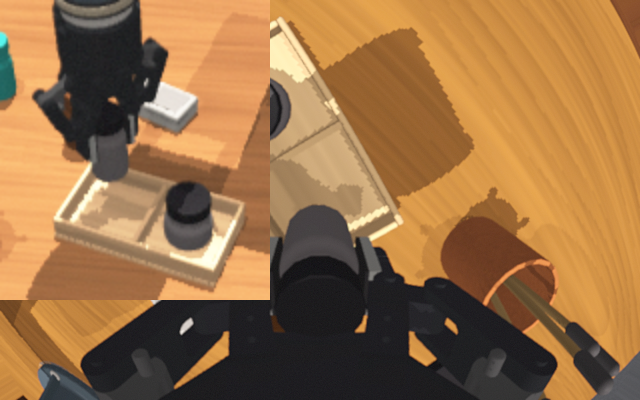

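The tall jar hangs over the free bay, and the short jar and the pot are undisturbed. I'll lower it.

Emit:
{"name": "move_arm", "arguments": {
  "plan": [0.3,0.003,0.002,0.02,0,0.3,0,0,0.02,0,0.3,0,0,0.01,0,0.3,0,0,0.005,0,0.3,0,0,0.003,0,0.3,0,0,0.001,0,0.3,0,0,0,0,0.3,0,0,0,0,0.3,0,0,0,0,0.3,0,0,0,0]
}}

```text
clock: 30.0
tool_pos: [0.6176, -0.0521, 0.0409]
tcp_rot: [2.923, 1.149, 0.001]
wrist_force: [-0.4, 0.1, -0.8]
width: 0.427
gripper_force: 40.7
```

Emit:
{"name": "move_arm", "arguments": {
  "plan": [0.3,-0.002,-0.002,0.002,0,0.3,0,0,0.002,0,0.3,0,0,0.001,0,0.3,0,0,0,0,0.3,0,0,0,0,0.3,0,0,0,0,0.3,0,0,0,0,0.3,0,0,0,0,0.3,0,0,0,0,0.3,0,0,0,0]
}}

```text
clock: 31.0
tool_pos: [0.6142, -0.0518, 0.0358]
tcp_rot: [-2.923, -1.149, 0.001]
wrist_force: [-2.6, 2.1, 3.9]
width: 0.424
gripper_force: 41.3
```

Emit:
{"name": "move_arm", "arguments": {
  "plan": [0.7,0,0,0,0,0.7,0,0,0,0,0.7,0,0,0,0,0.7,0,0,-0.01,0,0.7,0,0,-0.04,0,0.7,0,0,-0.04,0,0.7,0,0,-0.04,0,0.75,-0.0254,-0.0347,0,0,0.75,-0.0254,-0.0347,0,0,0.75,-0.0254,-0.0347,0,0]
}}

```text
clock: 32.0
tool_pos: [0.487, -0.0275, 0.1667]
tcp_rot: [2.922, 1.149, 0.003]
wrist_force: [-0.6, 0.4, 0.1]
width: 0.754
gripper_force: 0.0
```

Emit:
{"name": "move_arm", "arguments": {
  "plan": [0.75,-0.0254,-0.0347,0,0,0.75,0,0,0,-0.1093,0.75,0,0,0,-0.1093,0.75,0,0,0,-0.1093,0.75,0,0,0.03,0,0.75,0,0,0,0,0.75,0,0,0,0,0.75,0,0,0,0,0.75,0,0,0,0,0.75,0,0,0,0]
}}

```text
clock: 33.0
tool_pos: [0.4461, -0.0197, 0.1363]
tcp_rot: [2.696, 1.611, 0.002]
wrist_force: [-0.1, 0.2, -0.0]
width: 0.746
gripper_force: 0.0
```

```bash
python3 go.py 0.445 -0.02 0.002 61.7; python3 - <<'E'
from workcell import imaging
import cv2,numpy as np
s=imaging.get_image("scene");w=imaging.get_image("wrist");np.savez("w9.npz",**w)
im=w["pixels"].copy(); c=cv2.resize(s["pixels"][150:300,225:360],None,fx=1.5,fy=1.5);im[:c.shape[0],:c.shape[1]]=c
cv2.imwrite("pics/p9.png",im)
E
```

```text
t 33.0 p [ 0.4461 -0.0197  0.1363] alpha 61.72 tilt -1.0 F [-0.0769  0.2283 -0.029 ] w 0.746 gf 0.0 q [-0.2953  0.4554  1.9636  0.      0.721   0.1984]
shift now-axes [-0.0009 -0.001   0.1343] yaw 0.0002718208091567753
shift after turn [-0.0008 -0.0008  0.1343]
```

View pics/p9.png

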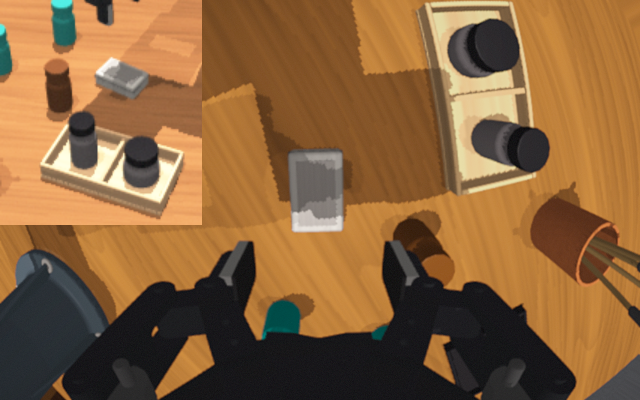

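Both jars stand upright in the caddy, one per bay. The tin is aligned with the tool, with corners (290,150), (342,151), (343,232), (292,231).

```bash
python3 - <<'E'
from tri import *
W=dict(np.load("w9.npz"));T=dict(np.load("top0.npz"))
w=[(290,150),(342,151),(343,232),(292,231)]
q=np.array([onz(wray(W,p),.024) for p in w]);print(q.mean(0),[np.degrees(np.arctan2(*(a-b)[1::-1])) for a,b in((q[0],q[3]),(q[1],q[2]))])
t=[(309.7,227),(319.7,209),(346.7,224),(338.3,241.7)]
for a,b in zip(w,[t[i] for i in (3,0,1,2)]): pass
print(tri(wray(W,np.mean(w,0)),ray(T,np.mean(t,0))))
E
python3 go.py 0.445 -0.02 0.003 61.7
```

```text
[ 0.44451636 -0.02055718  0.024     ] [np.float64(61.669425609266185), np.float64(63.62134441050447)]
(array([ 0.44413577, -0.02135759,  0.01607293]), np.float64(0.00019152480313155293))
t 33.1 p [ 0.4459 -0.0196  0.1361] alpha 61.71 tilt -1.0 F [-0.0076 -0.4473 -0.1403] w 0.752 gf 0.0 q [-0.2953  0.4558  1.9639  0.      0.7209  0.1984]
shift now-axes [-0.0008 -0.0007  0.1331] yaw 0.00021064205914544942
shift after turn [-0.0008 -0.0006  0.1331]
```

Emit:
{"name": "move_arm", "arguments": {
  "plan": [0.75,-0.0015,-0.001,0.03,-0.015,0.75,0,0,0.03,0,0.75,0,0,0.03,0,0.75,0,0,0.025,0,0.75,0,0,0.015,0,0.75,0,0,0,0,0.3,0,0,0,0,0.3,0,0,0,0,0.3,0,0,0,0,0.3,0,0,0,0]
}}

```text
clock: 34.1
tool_pos: [0.4446, -0.0205, 0.0063]
tcp_rot: [2.684, 1.631, 0.002]
wrist_force: [0.7, 0.3, -1.2]
width: 0.526
gripper_force: 42.2
```

Emit:
{"name": "move_arm", "arguments": {
  "plan": [0.3,0,0,0,0,0.3,0,0,-0.02,0,0.3,0,0,-0.04,0,0.3,0,0,-0.04,0,0.3,0,0,-0.04,0,0.3,0,0,-0.04,0,0.3,0,0,0,0,0.3,0,0,0,0,0.3,0,0,0,0,0.3,0,0,0,0]
}}

```text
clock: 35.1
tool_pos: [0.4428, -0.0201, 0.1842]
tcp_rot: [-2.682, -1.63, 0.004]
wrist_force: [-0.1, 0.2, -1.8]
width: 0.527
gripper_force: 42.3
```

```bash
python3 go.py 0.544 -0.352 0.18 -3
```

```text
t 35.1 p [ 0.4428 -0.0201  0.1842] alpha 62.57 tilt -1.0 F [-0.0676  0.2273 -1.7503] w 0.527 gf 42.300387024879456 q [-0.2984  0.3638  1.9216  0.      0.8601  0.1804]
shift now-axes [-0.248   0.2427  0.0034] yaw 1.1443404870755218
shift after turn [0.1184 0.3262 0.0042]
```

Emit:
{"name": "move_arm", "arguments": {
  "plan": [0.3,0,0,0,0.143,0.3,0,0,0,0.143,0.3,0,0,0,0.143,0.3,0,0,0,0.143,0.3,0,0,0,0.143,0.3,0,0,0,0.143,0.3,0,0,0,0.143,0.3,0,0,0,0.143,0.3,0.005,0.03,0,0,0.3,0.005,0.04,0,0]
}}

```text
clock: 36.1
tool_pos: [0.4493, -0.0898, 0.1841]
tcp_rot: [-3.139, 0.076, 0.006]
wrist_force: [1.4, -0.6, -0.7]
width: 0.53
gripper_force: 42.2
```

Emit:
{"name": "move_arm", "arguments": {
  "plan": [0.3,0.01,0.042,0,0,0.3,0.016,0.042,0,0,0.3,0.018,0.042,0,0,0.3,0.02,0.042,0,0,0.3,0.02,0.04,0,0,0.3,0.014,0.03,0,0,0.3,0.01,0.018,0,0,0.3,0,0,0.03,0,0.3,0,0,0.03,0,0.3,0,0,0,0]
}}

```text
clock: 37.1
tool_pos: [0.5413, -0.3492, 0.119]
tcp_rot: [-3.131, 0.082, 0.017]
wrist_force: [-0.9, -0.1, -0.6]
width: 0.532
gripper_force: 42.2
```

```bash
python3 go.py 0.544 -0.352 0.0115 -3; python3 - <<'E'
from workcell import imaging
import cv2,numpy as np
s=imaging.get_image("scene");w=imaging.get_image("wrist");np.savez("w10.npz",**w)
im=w["pixels"].copy(); c=cv2.resize(s["pixels"][150:300,80:280],None,fx=1.3,fy=1.3);im[:c.shape[0],:c.shape[1]]=c
cv2.imwrite("pics/p10.png",im)
E
```

```text
t 37.1 p [ 0.5413 -0.3492  0.119 ] alpha -3.0 tilt -0.9999 F [-0.9118 -0.0874 -0.5781] w 0.532 gf 42.17545688152313 q [-0.7461  0.6918  1.4639 -0.      1.0001  0.8772]
shift now-axes [0.0041 0.0037 0.1074] yaw -5.465538832716277e-05
shift after turn [0.0029 0.0027 0.1075]
```

View pics/p10.png

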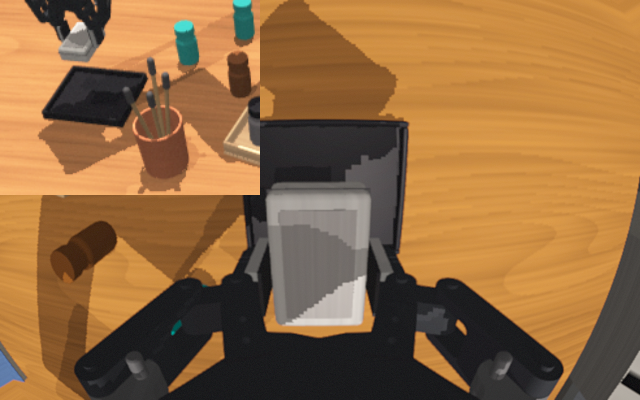

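The tin is level over the tray and the bystanders stand. The tray's far right corner is at (408,123), which I'll check before lowering.

```bash
python3 - <<'E'
from tri import *
W=dict(np.load("w10.npz"));print(onz(wray(W,(408,123)),.016))
E
python3 go.py 0.544 -0.352 0.0125 -3
```

```text
[ 0.59897633 -0.42702463  0.016     ]
t 37.2 p [ 0.5442 -0.3514  0.1238] alpha -2.98 tilt -1.0 F [ 1.5798 -0.6823 -0.4174] w 0.528 gf 42.18396306037903 q [-0.7455  0.6863  1.459   0.      1.0005  0.8772]
shift now-axes [0.0002 0.001  0.1113] yaw 0.0004259057763986718
shift after turn [-0.0002  0.0007  0.1113]
```

Emit:
{"name": "move_arm", "arguments": {
  "plan": [0.3,0,0,0.03,0,0.3,0,0,0.03,0,0.3,0,0,0.03,0,0.3,0,0,0.01,0,0.3,0,0,0.006,0,0.3,0,0,0.003,0,0.3,0,0,0.002,0,0.3,0,0,0.001,0,0.3,0,0,0,0,0.3,0,0,0,0]
}}

```text
clock: 38.2
tool_pos: [0.5453, -0.3523, 0.0143]
tcp_rot: [3.14, -0.081, 0.001]
wrist_force: [0.5, -0.3, -1.3]
width: 0.516
gripper_force: 42.2
```

Emit:
{"name": "move_arm", "arguments": {
  "plan": [0.3,0,0,0.001,0,0.3,0,0,0.001,0,0.3,0,0,0.001,0,0.3,0,0,0,0,0.3,0,0,0,0,0.3,0,0,0,0,0.3,0,0,0,0,0.3,0,0,0,0,0.3,0,0,0,0,0.3,0,0,0,0]
}}

```text
clock: 39.2
tool_pos: [0.545, -0.3521, 0.0113]
tcp_rot: [3.14, -0.081, 0.0]
wrist_force: [-2.1, 0.4, 6.1]
width: 0.53
gripper_force: 43.0
```

Contact with the tray floor, so I'll release and rise clear.

Emit:
{"name": "move_arm", "arguments": {
  "plan": [0.8,0,0,0,0,0.8,0,0,0,0,0.8,0,0,0,0,0.8,0,0,-0.01,0,0.8,0,0,-0.04,0,0.8,0,0,-0.04,0,0.8,0,0,-0.04,0,0.8,-0.04,0.03,-0.04,0,0.8,-0.04,0.03,-0.02,0,0.8,-0.03,0.03,0,0]
}}

```text
clock: 40.2
tool_pos: [0.4427, -0.4298, 0.1949]
tcp_rot: [3.134, -0.079, 0.007]
wrist_force: [0.7, -0.8, -0.7]
width: 0.804
gripper_force: 0.0
```

Emit:
{"name": "move_arm", "arguments": {
  "plan": [0.8,-0.03,0.03,0,0,0.8,-0.03,0.03,0,0,0.8,0,0,0,0,0.8,0,0,0,0,0.8,0,0,0,0,0.8,0,0,0,0,0.8,0,0,0,0,0.8,0,0,0,0,0.8,0,0,0,0,0.8,0,0,0,0]
}}

```text
clock: 41.2
tool_pos: [0.3798, -0.4847, 0.1904]
tcp_rot: [-3.141, 0.081, 0.0]
wrist_force: [-0.2, 0.9, -0.2]
width: 0.8
gripper_force: 0.0
```

```bash
python3 - <<'E'
from workcell import imaging
import cv2,numpy as np
s=imaging.get_image("scene");t=imaging.get_image("top")
cv2.imwrite("pics/p11.png",np.vstack([cv2.resize(s["pixels"][140:310,100:515],(720,295)),cv2.resize(t["pixels"][90:260,125:525],(720,305))]))
E
```

```text
(no output)
```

View pics/p11.png

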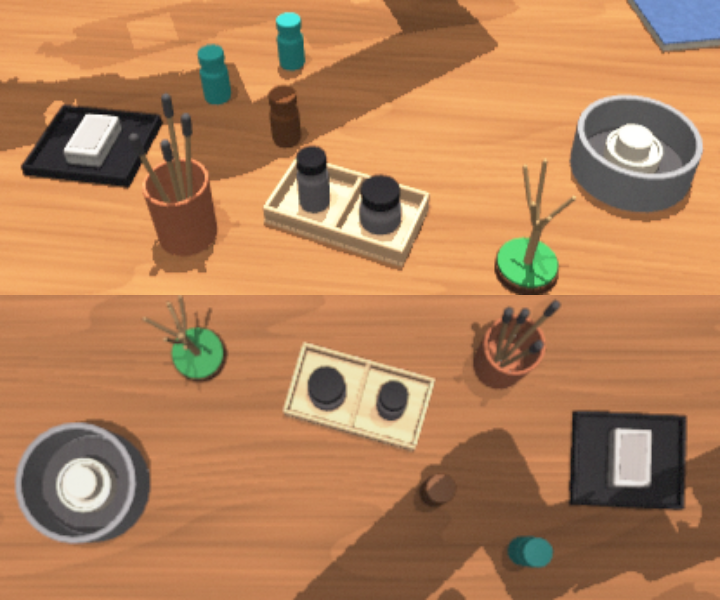

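The final view shows the stack down in the dispenser at top-inset (82,485), the jars upright in the two bays at (326,388) and (393,400), and the tin flat in the tray at (632,457). The pot stands untouched at (510,350).

```bash
python3 -c "
from workcell import finish_job
print(finish_job())"
```

```text
the job is handed in; nothing more can be done
None
```

The job is handed in: the dishes are stacked and pushed down to the stop, the jars stand upright in the caddy, one per bay, the tin lies flat in the tray, the brush pot is undisturbed, and everything was let go by about 41 s of the 128 s allowed; the hand-in call reported no verdict.

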